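Load a wafer carrier at the mask aligner's loading station

TASK

Load the next wafer at the mask aligner's loading station: lift the amber dust cover off its seat over the nest, slide it along its rails to the end stop and let it rest there. Then push the wafer carrier along the loading shelf and over the raised lip until it drops down flat into the nest, without anything ever touching the wafer on it. Leave the things lying around the station where they are.

Things in the scene. Friction and masses are not known exactly. Their poses are not given: they have to be found in the camera images.
- track: Loading station: fixed black bench-top track, 224 mm (x) by 482 mm (y). Origin: under the nest's centre, on the table top. Its own +y is the loading direction. Along y: loading shelf (z 60 mm above the table, y -272 to -49), lip, nest (y -49 to 49), parking deck (z 64, y 49 to 180). The points lie on it, share its axes, and all y and z are in its frame.
- shelf (a point): On the black loading shelf, on the centre line, at y -205, z 60 mm. The shelf is 170 wide in x. Two light metal guide strips 10 mm high stand on it, 96 mm apart from y -100 to the lip's end at -49, flaring out to about 120 mm apart at y -145. Its faces are smooth.
- lip (a point): Middle of the top of the metal lip's crest (z 64 mm, y -51). The lip is 96 wide in x: a ramp rises 4 mm above the shelf from y -68 to -53, then a flat crest to y -49, then the drop into the nest.
- nest (a point): Centre of the steel nest floor (z 54 mm, y 0). The nest is a pocket 98 x 98 mm, 10 mm deep below the lip's crest, its two x sides chamfered at the top. Ledges at z 60 beside it (x beyond 52 mm either side) are the cover's seat.
- park (a point): On the parking deck (z 64 mm) at y 120. A metal end stop 12 mm high closes the deck at y 180. A rail runs on each side from y -49 to 190: inner walls at x -69 and 69, with a top flange (z 76 to 80) overhanging to x -63 and 63; the cover's edges run under these flanges.
- cover: Dust cover: loose amber-yellow plate, 132 (x) x 93 (y) x 11 mm, 0.32 kg, grey edge runners, U handle. Origin: centre of its underside. It starts seated (z 60 mm, y 0, square to the track); lip and deck step stop it sliding until raised over 4 mm; the flanges let it rise 12 mm and keep it in. Side play 3 mm. It meets the end stop at y 133.5, resting there at z 64.
- cover_handle (a point): Middle of the cover's steel handle: a round bar 10 mm thick, 72 mm long along the cover's x, its centre 43 mm above the cover's underside (27 mm free under it), with a post at each end.
- carrier: Wafer carrier: loose aluminium plate 92 x 92 x 8 mm, corners rounded (6 mm), 0.2 kg. Origin: centre of its underside. On the shelf at first, up to 0.15 rad askew and 8 mm off the centre line. Pushed over the lip it tips nose down once half is past the crest (its tail rises up to 14 mm) and drops flat when its tail passes the crest; in the nest its top is 2 mm below the crest, 3 mm play all round.
- wafer: Dark round wafer fixed on the middle of the carrier's top, 76 mm across, 1 mm thick, leaving 8 mm of bare rim at the middle of each side. Origin: centre of its underside. Coated: nothing may touch it.
- resist_bottle: Bystander: brown bottle with black cap, 72 mm across, 145 mm high. Origin: centre of its underside.
- wafer_box: Bystander: red and green plastic box, 132 x 132 x 42 mm. Origin: centre of its underside.
- mask_holder: Bystander: black plate 120 x 120 x 10 mm with two white strips 4 mm higher, lying on the table. Origin: centre of its underside.
- tweezers: Bystander: flat steel tweezers, 130 mm long (along x), 6 mm high, lying on the table. Origin: on the table, near the middle.
Mind the look-alikes: they are no part of the job. Of the things that look like the carrier, the largest one is meant.

How it is judged:
By the outcome, as a careful person would: the job done as asked, in the order asked, and still so for the second after the job is handed in, with the robot touching nothing.
It also fails if it takes over 58 s, if anything falls off the work surface, if the arm or the gripper's body presses on something with over 40 N, if the wrist force passes 120 N, or if a joint passes its speed limit or range.

ROBOT

A 7-joint arm with a two-finger parallel gripper is mounted at the origin on the work surface. World frame = base frame: x ahead of the robot, y to its left, z up, the work surface at z = 0. Lengths are in m, angles in rad, forces in N, time in s.
With the tool pointing down it reaches from about 0.35 to 0.9 m from the base axis. Payload 8.1 kg.
Tool frame: the origin (TCP) lies on the centre line of the jaws, within the pads' length; the fingertips stand 14 mm ahead of it and the grasp point (between the pads) lies 5 mm behind it; z points along the fingers, y is the direction in which the jaws open and shut (so a half turn about z gives the same grasp; the last joint's range is limited). The gripper opens to 92 mm and grips with 3 to 60 N. Pads are 19 mm wide; open, the fingers measure 130 mm over their backs; the gripper's body (75 mm by 190 mm) begins 47 mm behind the grasp point.
Start: joints at [-1.291, 0.434, 0.025, 1.573, -0.012, 1.134, -0.075], TCP at [0.233, 0.58, 0.241] pointing down, gripper open.
Joint ranges: [-2.62, 2.62], [-0.44, 2.09], [-1.27, 1.32], [0.08, 2.57], [-1.32, 4.46], [0.12, 2], [-2.74, 2.74]. Speed limits (rad/s): [2.22, 2.22, 3.01, 3.01, 3.14, 3.14, 3.14].

INTERFACE

Orientations are given as a rotation vector (axis times angle).
In Python, from cell import arm, optics gives the robot as it stands.
- The arm moves only by the shell command python3 -m creep 'ROWS' [FORCE]. ROWS is JSON, a list of rows, each an object with "translation": the shift along the tool's x, y, z in m, a list of three; "rot": the turn, a rotation vector about the tool's x, y, z in degrees, a list of three; "jaw": the finger opening in m, from 0 to 0.0918. In form: [{"translation": [x, y, z], "rot": [wx, wy, wz], "jaw": jaw}, ...]. A call has 1 to 12 rows; each row shifts and turns the commanded pose from where the row before left it, along the tool's axes as they then stand; what a row does not reach is not made up. A row lasts 1/12 s, in which the tool goes at most 41.7 mm and 7.16 degrees, less where a joint would pass 70% of its speed; a pose out of reach is approached as far as the arm can. A call is refused whole if a number of a shift passes 0.0417 or a number of a turn 7.16, either way. A call with a gripper value outside its range is refused whole. The fingers move at their own pace and stop on an object; FORCE is the grip in N (left out, the last holds). Time passes only in rows, so rows that do not move let the fingers close. It gives the time, the measured TCP pose, the force and the opening at its end, in the units of the state.
- arm.observe(): the state, without advancing time (a new reading comes with each control period).
- optics.get_image(name): name is "scene" or "top" or "wrist"; returns the picture (420x560x3 uint8, red, green, blue); there is no depth.
- optics.camera_info(name): a dict with "fx", "fy", "cx", "cy" (pixels), "R" (3x3) and "t" (3): a world point X has camera coordinates R X + t. Camera axes: x right, y down, z forward; pixel columns grow to the right and rows downward; lengths in m; the calibration is good to about 2 mm. A picture is of the moment at which its call begins: read the wrist's pose just before it. camera_info takes no time and is no camera call; for the wrist camera it gives the pose at the moment of the call.
- arm.sign_off(): hands the job in, once; it reports no verdict.
Trained networks look in the newest picture that a camera, given by its name, has taken for a name from the list of things; names that differ only in an ending like _2 or _b are one class to them, and where a whole thing is asked for, a point or a joint stands for the part that bears it (a point fixed in the world has none). Each returns a list of dicts, best first, with "score" (0 to 1); they miss things now and then, are a little off and sometimes report something else, mostly with a low value. They report only what shows in the picture. A call takes as long as a camera call. They do not tell look-alikes from the thing itself.
- optics.boxes_of(camera, thing): "location" ([column, row] in pixels, amid what is visible of it).
- optics.pinpoint(camera, thing): "location" ([column, row] in pixels: a listed point, or the origin of a listed thing).
The state is a dict: "clock": time; "joints": joint angles; "dq": joint speeds; "joint_efforts": joint torques, N m; "position": TCP position; "ee_rot": TCP orientation; "force": force on the tool from outside, world axes, zero at the start; "ft_torque": the same for the moment, N m; "width": opening from 0.0 (shut) to 1.0 (fully open).
Only numpy, scipy, OpenCV 4.12 (cv2) and the standard library are available. Lean on these libraries where they do the work, as an engineer would, in place of code of your own. Each camera call takes 0.05 s, during which the arm holds its last target.

## Working session

There is one attempt and no reset: what is moved stays moved. The work goes in short steps, Python scripts to look and compute and a shell command to move; the robot and the scene stay as the last step left them, time stands still between calls to the robot, and variables do not carry over. Pictures are saved under pics/ and viewed, and the job is handed in when it is done.

```bash
ls; mkdir -p pics
python3 - <<'E'
from cell import arm, optics
import cv2
print(arm.observe())
for n in ["scene","top","wrist"]:
    im=optics.get_image(n); cv2.imwrite(f"pics/{n}0.png",im[:,:,::-1])
    print(n,optics.camera_info(n))
E
```

```text
pics
{'clock': 0.0, 'joints': array([-1.29059406,  0.43524085,  0.02499254,  1.57406078, -0.01162551,
        1.13404078, -0.07512559]), 'dq': array([ 5.38334372e-04,  7.12910921e-04,  7.78775333e-04,  9.74682525e-04,
       -5.76598317e-04,  8.16643330e-05,  1.72811776e-04]), 'joint_efforts': array([-4.89170475e-05, -6.67852163e+01,  9.84220840e-01, -3.14459896e+01,
       -6.07630145e-02,  4.27778217e-02,  1.56501196e-04]), 'position': array([0.23332278, 0.57928997, 0.23994814]), 'ee_rot': array([-5.97796609e-01, -3.08401236e+00,  2.50479950e-03]), 'force': array([0.31131918, 0.28675214, 0.70657969]), 'ft_torque': array([ 0.05125133, -0.01015295, -0.02891462]), 'width': 1.0029585729541115}
scene {'fx': 460.239443987742, 'fy': 460.239443987742, 'cx': 275.07782363619816, 'cy': 211.2803247041723, 'R': array([[ 0.75752008,  0.65263289,  0.01528557],
       [ 0.46944428, -0.52832082, -0.70745967],
       [-0.45363576,  0.54309062, -0.7065884 ]]), 't': array([-0.45614406, -0.19988366,  1.71815722])}
top {'fx': 463.6993922218134, 'fy': 463.6993922218134, 'cx': 276.7736731106849, 'cy': 207.17985396783308, 'R': array([[ 0.04677895, -0.99889917,  0.00348839],
       [-0.97739695, -0.04649221, -0.20623693],
       [ 0.20617208,  0.00623801, -0.97849587]]), 't': array([-0.01498228,  0.60635352,  1.3655666 ])}
wrist {'fx': 319.10772224366644, 'fy': 319.10772224366644, 'cx': 280.8512729560346, 'cy': 210.08439287181437, 'R': array([[ 0.37385897,  0.92748172, -0.00267098],
       [ 0.89238994, -0.35892613,  0.27351823],
       [ 0.25272447, -0.1046408 , -0.96186311]]), 't': array([-0.62326338, -0.03370424,  0.39101572])}
```

View pics/scene0.png

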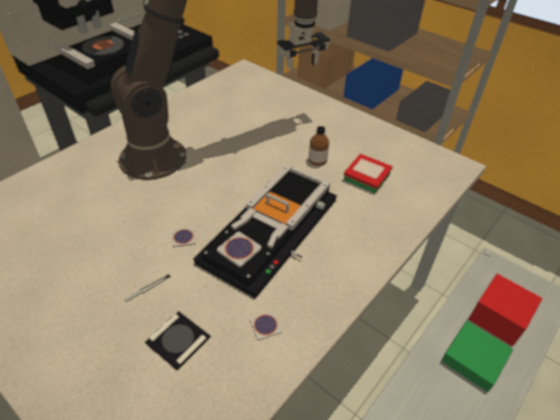

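View pics/top0.png

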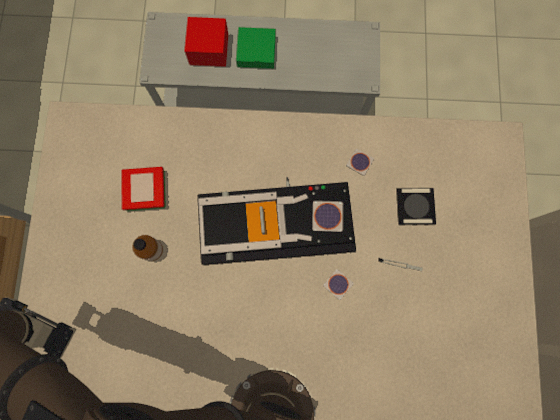

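```bash
cat > h.py <<'E'
import numpy as np, cv2
from cell import arm, optics
from scipy.spatial.transform import Rotation as Rn
def ray(cam,px,ci=None):
    c=ci or optics.camera_info(cam); R=np.array(c['R']);t=np.array(c['t'])
    d=R.T@np.array([(px[0]-c['cx'])/c['fx'],(px[1]-c['cy'])/c['fy'],1.]); return -R.T@t,d
def onz(cam,px,z):
    o,d=ray(cam,px); return o+d*(z-o[2])/d[2]
def proj(cam,X):
    c=optics.camera_info(cam); p=np.array(c['R'])@np.array(X)+np.array(c['t']); return np.array([c['fx']*p[0]/p[2]+c['cx'],c['fy']*p[1]/p[2]+c['cy']])
E
python3 - <<'E'
from h import *
Z=dict(shelf=.06,lip=.064,nest=.054,park=.064,cover=.06,cover_handle=.103,carrier=.06,wafer=.068,track=0)
for n in Z:
  for cam in ["top","scene"]:
    for r in optics.pinpoint(cam,n)[:3]:
        print(n,cam,r['location'],round(r['score'],2),onz(cam,r['location'],Z[n]).round(4))
E
```

```text
shelf top [327.5, 216.7] 0.89 [ 0.5846 -0.1436  0.06  ]
shelf scene [240.8, 250.2] 0.83 [ 0.594  -0.1435  0.06  ]
lip top [279.6, 218.7] 0.94 [0.5706 0.0033 0.064 ]
lip scene [271.1, 220.1] 0.57 [0.5826 0.0025 0.064 ]
nest top [150.0, 188.2] 0.74 [0.6501 0.4123 0.054 ]
nest scene [276.2, 212.8] 0.96 [0.5674 0.0445 0.054 ]
park top [220.3, 223.7] 0.91 [0.5465 0.1836 0.064 ]
park scene [299.2, 185.6] 0.69 [0.548  0.1838 0.064 ]
park scene [277.6, 212.1] 0.62 [0.575  0.0421 0.064 ]
park scene [280.5, 198.3] 0.39 [0.5413 0.0959 0.064 ]
cover top [262.1, 221.4] 0.91 [0.5604 0.0565 0.06  ]
cover scene [274.7, 209.8] 0.78 [0.559  0.0468 0.06  ]
cover_handle top [259.3, 220.8] 0.59 [0.5542 0.0634 0.103 ]
cover_handle scene [278.5, 197.1] 0.83 [0.5591 0.0638 0.103 ]
carrier top [327.8, 218.9] 0.85 [ 0.5777 -0.1447  0.06  ]
carrier top [362.1, 161.3] 0.78 [ 0.7677 -0.2485  0.06  ]
carrier top [340.0, 285.4] 0.76 [ 0.3778 -0.186   0.06  ]
carrier scene [262.8, 324.5] 0.94 [ 0.8041 -0.2831  0.06  ]
carrier scene [182.4, 237.5] 0.62 [ 0.431  -0.2223  0.06  ]
carrier scene [238.7, 251.5] 0.58 [ 0.5928 -0.151   0.06  ]
wafer top [336.4, 286.1] 0.62 [ 0.3748 -0.1742  0.068 ]
wafer top [328.0, 217.9] 0.57 [ 0.5794 -0.1444  0.068 ]
wafer top [359.6, 163.1] 0.47 [ 0.7588 -0.2392  0.068 ]
wafer scene [235.5, 248.9] 0.79 [ 0.5841 -0.1547  0.068 ]
wafer scene [179.6, 233.1] 0.74 [ 0.4178 -0.2203  0.068 ]
wafer scene [265.7, 323.9] 0.67 [ 0.8116 -0.2806  0.068 ]
track scene [275.8, 224.9] 0.67 [0.568  0.0432 0.    ]
```

Run:
```python
import cv2
im=cv2.imread("pics/top0.png")[170:275,185:365]
cv2.imwrite("pics/topz.png",cv2.resize(im,None,fx=4.4,fy=4.4,interpolation=cv2.INTER_CUBIC))
im=cv2.imread("pics/scene0.png")[160:300,185:350]
cv2.imwrite("pics/scenez.png",cv2.resize(im,None,fx=4.2,fy=4.2,interpolation=cv2.INTER_CUBIC))
```

```text
(no output)
```

View pics/topz.png

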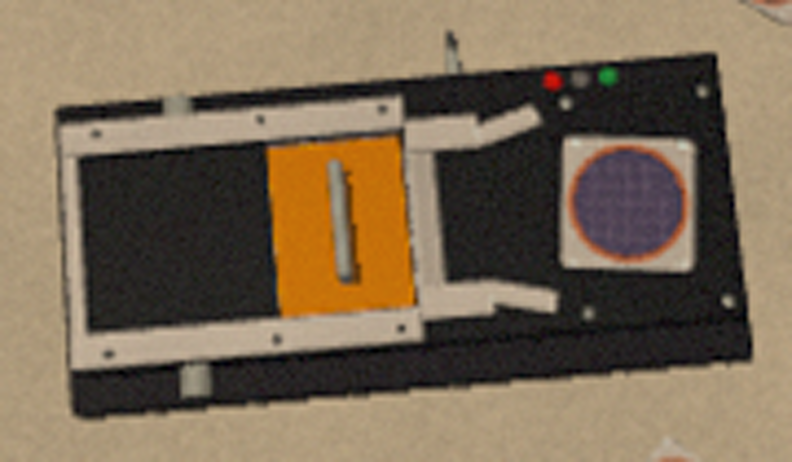

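View pics/scenez.png

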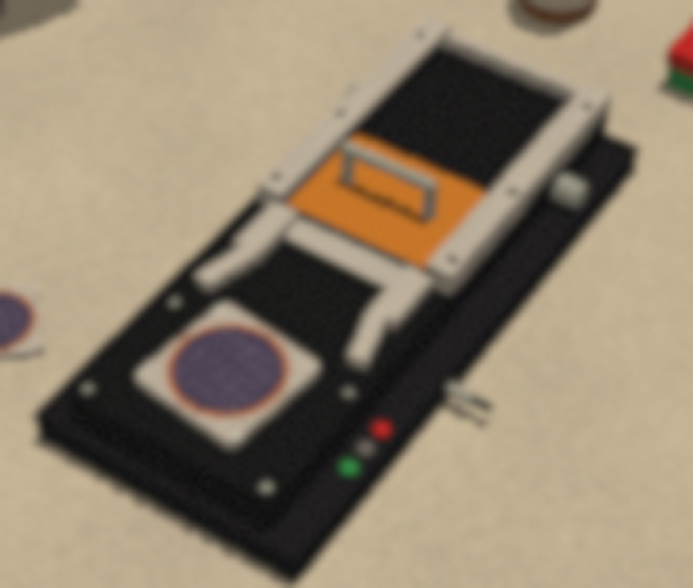

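```bash
cat > fit.py <<'E'
from h import *
from scipy.optimize import least_squares
def P(p,q): 
    c,s=np.cos(p[2]),np.sin(p[2]); return np.array([p[0]+c*q[0]-s*q[1],p[1]+s*q[0]+c*q[1],q[2]])
T=lambda x,y:((x+.5)/4.4+184.5,(y+.5)/4.4+169.5)
S=lambda x,y:((x+.5)/4.2+184.5,(y+.5)/4.2+159.5)
# (cam,px,x sign/xo or value,y,z)
obs=[("top",T(402,95),'+',-.049,.08),("top",T(423,340),'-',-.049,.08),("top",T(57,124),'+',.19,.08),("top",T(73,370),'-',.19,.08),
("top",T(334,160),.034,0,.107),("top",T(346,283),-.034,0,.107),
("scene",S(262,190),'-',-.049,.08),("scene",S(452,290),'+',-.049,.08),("scene",S(430,25),'-',.19,.08),("scene",S(608,100),'+',.19,.08)]
def res(p):
    r=[]
    for cam,px,x,y,z in obs:
        x={'+':p[3],'-':-p[3]}.get(x,x)
        o=np.array([p[4],p[5]]) if cam=="scene" else 0
        r+=list(proj(cam,P(p,(x,y,z)))-px-o)
    return np.array(r+[p[4]/3,p[5]/3])
s=least_squares(res,[.565,.05,.115,.08,0,0],loss='soft_l1')
print(s.x.round(4)); print(res(s.x).reshape(-1,2).round(1).tolist())
E
python3 fit.py
```

```text
[ 0.5609  0.0558  0.1344  0.085  -0.3589 -2.861 ]
[[-0.1, 0.3], [0.1, -0.3], [0.4, 0.3], [-0.3, -0.2], [0.5, 1.3], [-0.4, -4.2], [-0.8, 0.5], [0.2, -1.3], [-0.3, -0.1], [1.0, 0.3], [-0.1, -1.0]]
```

```bash
python3 -m creep '[{"translation":[-0.028,-0.020,0]},{"translation":[-0.028,-0.020,0]},{"translation":[-0.028,-0.020,0]},{"translation":[-0.028,-0.020,0]},{"translation":[-0.028,-0.020,0]},{"translation":[-0.028,-0.020,0]},{"translation":[-0.028,-0.020,0]},{"translation":[-0.028,-0.020,0]},{"translation":[-0.028,-0.020,0]}]'
```

```text
$[0]: bad value
```

```bash
python3 -m creep '[{"translation":[-0.028,-0.020,0],"rot":[0,0,0],"jaw":0.08},{"translation":[-0.028,-0.020,0],"rot":[0,0,0],"jaw":0.08},{"translation":[-0.028,-0.020,0],"rot":[0,0,0],"jaw":0.08},{"translation":[-0.028,-0.020,0],"rot":[0,0,0],"jaw":0.08},{"translation":[-0.028,-0.020,0],"rot":[0,0,0],"jaw":0.08},{"translation":[-0.028,-0.020,0],"rot":[0,0,0],"jaw":0.08},{"translation":[-0.028,-0.020,0],"rot":[0,0,0],"jaw":0.08},{"translation":[-0.028,-0.020,0],"rot":[0,0,0],"jaw":0.08},{"translation":[-0.028,-0.020,0],"rot":[0,0,0],"jaw":0.08},{"translation":[-0.028,-0.020,0],"rot":[0,0,0],"jaw":0.08},{"translation":[-0.028,-0.020,0],"rot":[0,0,0],"jaw":0.08}]'
```

```text
clock: 1.97
position: [0.4377, 0.2591, 0.241]
ee_rot: [0.598, 3.084, 0.001]
force: [0.5, 0.8, 0.3]
width: 0.87
```

```bash
python3 -m creep '[{"translation":[-0.027,-0.020,0],"rot":[0,0,0],"jaw":0.08},{"translation":[-0.027,-0.020,0],"rot":[0,0,0],"jaw":0.08},{"translation":[-0.027,-0.020,0],"rot":[0,0,0],"jaw":0.08},{"translation":[-0.027,-0.020,0],"rot":[0,0,0],"jaw":0.08},{"translation":[-0.027,-0.020,0],"rot":[0,0,0],"jaw":0.08},{"translation":[-0.027,-0.020,0],"rot":[0,0,0],"jaw":0.08},{"translation":[-0.027,-0.020,0],"rot":[0,0,-5],"jaw":0.07},{"translation":[0,0,0],"rot":[0,0,-6],"jaw":0.06},{"translation":[0,0,0],"rot":[0,0,-6],"jaw":0.06},{"translation":[0,0,0],"rot":[0,0,-6],"jaw":0.06},{"translation":[0,0,0],"rot":[0,0,-6],"jaw":0.06},{"translation":[0,0,0],"rot":[0,0,0],"jaw":0.06}]'
python3 - <<'E'
from h import *
import pickle
c=optics.camera_info("wrist"); im=optics.get_image("wrist"); cv2.imwrite("pics/w1.png",im[:,:,::-1]); pickle.dump(c,open("w1.pkl","wb"))
print(arm.observe()['position'],arm.observe()['ee_rot'])
E
```

```text
clock: 2.97
position: [0.5601, 0.06, 0.2408]
ee_rot: [-0.201, 3.135, 0.0]
force: [-0.4, 0.4, 0.6]
width: 0.653
[0.56002799 0.05998106 0.24080177] [-1.90530502e-01  3.13568145e+00  3.73618035e-04]
```

View pics/w1.png

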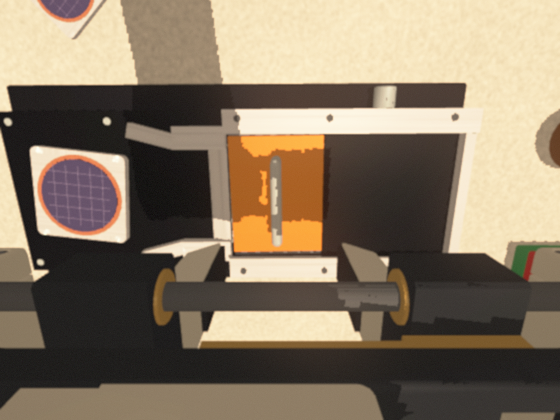

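```bash
cat > fit2.py <<'E'
from h import *
import pickle
from scipy.optimize import least_squares
from fit import P,obs,proj as pj
W=pickle.load(open("w1.pkl","rb"))
def pw(X):
    c=W; p=np.array(c['R'])@np.array(X)+np.array(c['t']); return np.array([c['fx']*p[0]/p[2]+c['cx'],c['fy']*p[1]/p[2]+c['cy']])
wo=[((222,109),'+',-.049,.08),((480,108),'+',.19,.08),((224,134),.063,-.049,.08),((465,131),.063,.18,.08),((323,135),.066,.0465,.071),((322.5,251),-.063,.0465,.071),((276,157),.036,0,.103),((278,245),-.036,0,.103)]
def res(p):
    r=[]
    for px,x,y,z in wo:
        x={'+':p[3],'-':-p[3]}.get(x,x); r+=list((pw(P(p,(x,y,z)))-px-p[6:8])/2)
    for cam,px,x,y,z in obs[:4]+obs[6:]:
        x={'+':p[3],'-':-p[3]}.get(x,x)
        o=np.array([p[4],p[5]]) if cam=="scene" else np.array([p[8],p[9]])
        r+=list(pj(cam,P(p,(x,y,z)))-px-o)
    return np.array(r+list(p[4:]/3))
s=least_squares(res,[.565,.05,.115,.08]+[0]*6,loss='soft_l1')
if __name__=="__main__":
    print(s.x.round(4)); print(res(s.x).reshape(-1,2).round(1).tolist())
    o=arm.observe(); print(pw(o['position']))
    def iv(px,z):
        c=W;R=np.array(c['R']);t=np.array(c['t']);d=R.T@np.array([(px[0]-s.x[6]-c['cx'])/c['fx'],(px[1]-s.x[7]-c['cy'])/c['fy'],1.]);O=-R.T@t
        return (O+d*(z-O[2])/d[2])
    C,S=np.cos(s.x[2]),np.sin(s.x[2])
    for px in [(31,147),(130,154),(129,242),(36,226),(276,157),(278,245)]:
        X=iv(px,.068 if px[0]<200 else .103); d=X[:2]-s.x[:2]; print(px,X.round(4),(C*d[0]+S*d[1]).round(4),(-S*d[0]+C*d[1]).round(4))
E
python3 fit2.py
```

```text
[ 0.5609  0.0558  0.1344  0.085  -0.3589 -2.861 ]
[[-0.1, 0.3], [0.1, -0.3], [0.4, 0.3], [-0.3, -0.2], [0.5, 1.3], [-0.4, -4.2], [-0.8, 0.5], [0.2, -1.3], [-0.3, -0.1], [1.0, 0.3], [-0.1, -1.0]]Traceback (most recent call last):
  File "fit2.py", line 18, in <module>
    s=least_squares(res,[.565,.05,.115,.08]+[0]*6,loss='soft_l1')
    return func(*args, **kwargs)
    result = trf(vector_fun.fun, vector_fun.jac, x0, f0, J0, lb, ub, ftol, xtol,
                 gtol, max_nfev, x_scale, loss_function, tr_solver,
                 tr_options.copy(), verbose, callback=callback_wrapped)
    return trf_no_bounds(
        fun, jac, x0, f0, J0, ftol, xtol, gtol, max_nfev, x_scale,
        loss_function, tr_solver, tr_options, verbose, callback=callback)
    J = jac(x)
    self._update_jac()
    ~~~~~~~~~~~~~~~~^^
    self.J = self.jac_wrapped(xp_copy(self.x), f0=self.f)
             ~~~~~~~~~~~~~~~~^^^^^^^^^^^^^^^^^^^^^^^^^^^^
    J, dct = approx_derivative(
             ~~~~~~~~~~~~~~~~~^
        self.fun,
        ^^^^^^^^^
    ...<2 lines>...
        **self.finite_diff_options,
        ^^^^
[... 346 characters left out ...]
f_eval in f_evals]
                                    ^^^^^^^
    f = np.atleast_1d(self.fun(x, *self.args, **self.kwargs))
                      ~~~~~~~~^^^^^^^^^^^^^^^^^^^^^^^^^^^^^^
    return np.atleast_1d(self.fun(x))
                         ~~~~~~~~^^^
    return self.f(x, *self.args, **self.kwargs)
           ~~~~~~^^^^^^^^^^^^^^^^^^^^^^^^^^^^^^
  File "fit2.py", line 16, in res
    r+=list(pj(cam,P(p,(x,y,z)))-px-o)
            ~~^^^^^^^^^^^^^^^^^^
  File "h.py", line 10, in proj
    c=optics.camera_info(cam); p=np.array(c['R'])@np.array(X)+np.array(c['t']); return np.array([c['fx']*p[0]/p[2]+c['cx'],c['fy']*p[1]/p[2]+c['cy']])
ValueError: time passes only in moves, steps and waits
```

Too many camera_info calls; cache it.

```bash
python3 - <<'E'
s=open('h.py').read()
s=s.replace("def ray","_C={}\ndef CI(n):\n    if n not in _C: _C[n]=optics.camera_info(n)\n    return _C[n]\ndef ray",1).replace("c=optics.camera_info(cam)","c=CI(cam)").replace("ci or optics.camera_info(cam)","ci or CI(cam)")
open('h.py','w').write(s)
f=open('fit.py').read().replace("s=least","if __name__=='__main__':\n  s=least").replace("\nprint(s","\n  print(s"); open('fit.py','w').write(f)
E
python3 fit2.py; python3 -c "
from h import *;print(arm.observe()['clock'])"
```

```text
[ 5.503000e-01  5.410000e-02  1.479000e-01  8.280000e-02 -3.421100e+00
 -4.133000e+00  2.830000e-02  1.117278e+02  3.450000e-01  3.687600e+00]
[[4.8, 23.0], [-9.4, 21.4], [3.2, 1.7], [-5.5, 1.1], [-0.4, 0.0], [0.9, -121.5], [0.6, -18.9], [-1.4, -101.8], [-0.4, 0.5], [0.4, -1.5], [-0.0, 1.6], [0.0, -0.2], [-0.0, 1.1], [-0.0, -1.8], [-0.2, 0.2], [0.0, -0.3], [-1.1, -1.4], [0.0, 37.2], [0.1, 1.2]]
[281.78790805 275.61447328]
(31, 147) [ 0.4428 -0.1802  0.068 ] -0.1409 -0.2159
(130, 154) [ 0.4373 -0.0927  0.068 ] -0.1334 -0.1285
(129, 242) [ 0.5146 -0.0937  0.068 ] -0.0571 -0.1409
(36, 226) [ 0.511  -0.1813  0.068 ] -0.0736 -0.227
(276, 157) [0.43   0.0389 0.103 ] -0.1212 0.0027
(278, 245) [0.4977 0.049  0.103 ] -0.0528 0.0027
3.0167
```

```bash
sed -i "s/((222,109),'+'/((222,109),'-'/; s/((480,108),'+'/((480,108),'-'/; s/((224,134),.063/((224,134),-.063/; s/((465,131),.063/((465,131),-.063/; s/((323,135),.066/((323,135),-.063/; s/((322.5,251),-.063/((322.5,251),.063/; s/,.036,0,.103),((278,245),-.036/,-.036,0,.103),((278,245),.036/" fit2.py; python3 fit2.py
```

```text
[ 0.5634  0.0549  0.1366  0.0847  0.0192 -2.4189 -0.4701  1.9646  0.3289
 -0.6916]
[[-0.3, 0.3], [2.0, -0.5], [-0.6, -0.0], [2.2, 0.3], [0.6, -1.2], [-0.8, 1.6], [-0.3, 4.5], [-0.8, -1.5], [-0.2, 0.3], [0.1, -0.6], [0.3, 0.5], [-0.2, -0.3], [-0.7, 0.7], [0.3, -1.2], [-0.3, -0.1], [0.9, 0.2], [0.0, -0.8], [-0.2, 0.7], [0.1, -0.2]]
[281.78790805 275.61447328]
(31, 147) [ 0.5408 -0.1879  0.068 ] -0.0554 -0.2375
(130, 154) [ 0.5353 -0.0923  0.068 ] -0.0478 -0.142
(129, 242) [ 0.6283 -0.0933  0.068 ] 0.0441 -0.1557
(36, 226) [ 0.6227 -0.1896  0.068 ] 0.0254 -0.2503
(276, 157) [0.5163 0.05   0.103 ] -0.0474 0.0015
(278, 245) [0.5977 0.062  0.103 ] 0.035 0.0024
```

```bash
python3 -m creep '[{"translation":[-0.002,-0.003,0.02],"rot":[0,0,-0.5],"jaw":0.05},{"translation":[0,0,0.02],"rot":[0,0,0],"jaw":0.05},{"translation":[0,0,0.02],"rot":[0,0,0],"jaw":0.05},{"translation":[0,0,0.02],"rot":[0,0,0],"jaw":0.05},{"translation":[0,0,0],"rot":[0,0,0],"jaw":0.05}]'
python3 - <<'E'
from h import *
im=optics.get_image("wrist"); cv2.imwrite("pics/w2.png",im[:,:,::-1]); o=arm.observe()
print(o['position'],o['ee_rot'],proj("wrist",o['position']))
E
```

```text
clock: 3.43
position: [0.5601, 0.0573, 0.1574]
ee_rot: [0.202, -3.13, 0.001]
force: [-1.1, 0.3, -0.6]
width: 0.543
[0.56104738 0.057346   0.15927842] [ 2.02522830e-01 -3.13133068e+00  9.12973180e-04] [281.75801658 275.66124987]
```

View pics/w2.png

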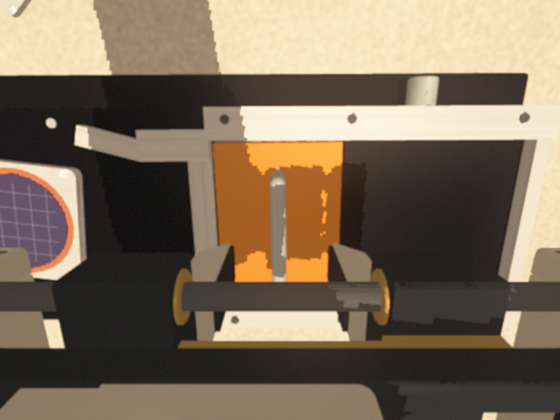

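```bash
python3 -m creep '[{"translation":[0,-0.002,0.02],"rot":[0,0,0],"jaw":0.04},{"translation":[0,0,0.02],"rot":[0,0,0],"jaw":0.04},{"translation":[0,0,0.015],"rot":[0,0,0],"jaw":0.04},{"translation":[0,0,0.005],"rot":[0,0,0],"jaw":0.04},{"translation":[0,0,0],"rot":[0,0,0],"jaw":0.04},{"translation":[0,0,0],"rot":[0,0,0],"jaw":0.02},{"translation":[0,0,0],"rot":[0,0,0],"jaw":0.014},{"translation":[0,0,0],"rot":[0,0,0],"jaw":0.011}]' 15; python3 -m creep '[{"translation":[0,0,0],"rot":[0,0,0],"jaw":0.005},{"translation":[0,0,0],"rot":[0,0,0],"jaw":0.0},{"translation":[0,0,0],"rot":[0,0,0],"jaw":0},{"translation":[0,0,0],"rot":[0,0,0],"jaw":0}]' 25
```

```text
clock: 4.15
position: [0.5635, 0.0556, 0.102]
ee_rot: [-0.207, 3.133, 0.0]
force: [0.4, -0.6, 0.4]
width: 0.27
clock: 4.48
position: [0.5629, 0.0555, 0.1013]
ee_rot: [-0.207, 3.134, 0.0]
force: [-1.7, -0.4, 6.1]
width: 0.098
```

```bash
python3 -m creep '[{"translation":[0,0,-0.003],"rot":[0,0,0],"jaw":0},{"translation":[0,0,-0.003],"rot":[0,0,0],"jaw":0},{"translation":[0,0,-0.002],"rot":[0,0,0],"jaw":0},{"translation":[0,0,0],"rot":[0,0,0],"jaw":0},{"translation":[0,0,0],"rot":[0,0,0],"jaw":0}]' 30
python3 - <<'E'
from h import *
im=optics.get_image("wrist"); cv2.imwrite("pics/w3.png",im[:,:,::-1]); o=arm.observe()
print(o['position'],o['ee_rot'],o['force'])
E
```

```text
clock: 4.9
position: [0.5625, 0.0555, 0.1087]
ee_rot: [0.207, -3.135, -0.0]
force: [0.6, -0.1, -3.6]
width: 0.098
[0.56248141 0.05543698 0.1085873 ] [ 2.07153963e-01 -3.13452257e+00 -1.62715186e-05] [-0.84527643 -0.52015307 -3.14157482]
```

View pics/w3.png

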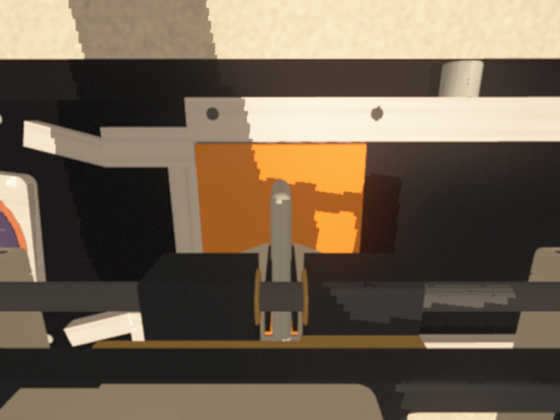

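```bash
python3 -m creep '[{"translation":[0,0.006,0],"rot":[0,0,0],"jaw":0},{"translation":[0,0.012,0],"rot":[0,0,0],"jaw":0},{"translation":[0,0.012,0],"rot":[0,0,0],"jaw":0},{"translation":[0,0.012,0],"rot":[0,0,0],"jaw":0},{"translation":[0,0.012,0],"rot":[0,0,0],"jaw":0},{"translation":[0,0.012,0],"rot":[0,0,0],"jaw":0}]'; python3 -m creep '[{"translation":[0,0.012,0],"rot":[0,0,0],"jaw":0},{"translation":[0,0.012,0],"rot":[0,0,0],"jaw":0},{"translation":[0,0.012,0],"rot":[0,0,0],"jaw":0},{"translation":[0,0.012,0],"rot":[0,0,0],"jaw":0},{"translation":[0,0.008,0],"rot":[0,0,0],"jaw":0},{"translation":[0,0,0],"rot":[0,0,0],"jaw":0}]'
```

```text
clock: 5.45
position: [0.5535, 0.1229, 0.1087]
ee_rot: [0.209, -3.135, -0.001]
force: [-1.0, -0.3, -3.9]
width: 0.099
clock: 5.95
position: [0.5461, 0.1792, 0.1087]
ee_rot: [0.212, -3.134, -0.002]
force: [-0.1, 1.4, -3.0]
width: 0.096
```

```bash
python3 -m creep '[{"translation":[0,0.003,0],"rot":[0,0,0],"jaw":0},{"translation":[0,0.003,0],"rot":[0,0,0],"jaw":0},{"translation":[0,0,0],"rot":[0,0,0],"jaw":0}]'; python3 -m creep '[{"translation":[0,0.003,0],"rot":[0,0,0],"jaw":0},{"translation":[0,0,0],"rot":[0,0,0],"jaw":0}]';  python3 -m creep '[{"translation":[0,0.003,0],"rot":[0,0,0],"jaw":0},{"translation":[0,0,0],"rot":[0,0,0],"jaw":0}]'
```

```text
clock: 6.2
position: [0.5458, 0.1823, 0.1087]
ee_rot: [-0.207, 3.135, 0.0]
force: [-0.3, -0.7, -2.7]
width: 0.099
clock: 6.37
position: [0.5454, 0.1855, 0.1087]
ee_rot: [-0.207, 3.135, 0.0]
force: [0.1, 0.7, -3.7]
width: 0.098
clock: 6.53
position: [0.545, 0.1882, 0.1088]
ee_rot: [-0.207, 3.135, -0.0]
force: [-0.4, -0.1, -3.8]
width: 0.096
```

```bash
for i in 1; do python3 -m creep '[{"translation":[0,0.0015,0],"rot":[0,0,0],"jaw":0},{"translation":[0,0,0],"rot":[0,0,0],"jaw":0}]'; done; python3 -m creep '[{"translation":[0,0.0015,0],"rot":[0,0,0],"jaw":0},{"translation":[0,0,0],"rot":[0,0,0],"jaw":0}]'
```

```text
clock: 6.7
position: [0.545, 0.1888, 0.1088]
ee_rot: [-0.206, 3.135, -0.002]
force: [1.1, -3.7, -2.2]
width: 0.095
clock: 6.87
position: [0.5448, 0.1899, 0.1088]
ee_rot: [-0.205, 3.135, -0.002]
force: [1.1, -5.2, -1.8]
width: 0.096
```

Run:
```python
from h import *
im=optics.get_image("wrist"); cv2.imwrite("pics/w4.png",im[:,:,::-1]); o=arm.observe()
print(o['position'],o['ee_rot'],o['force'])
```

```text
[0.54485677 0.18987927 0.10874073] [-2.05365890e-01  3.13482770e+00 -2.19602652e-03] [ 1.40622661 -4.52025158 -2.01011949]
```

View pics/w4.png

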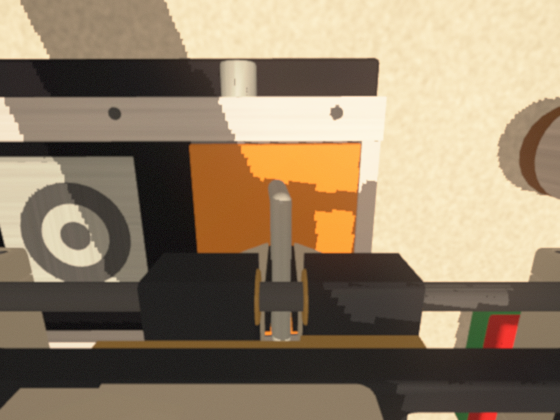

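The cover is at the end stop (contact force rising, amber edge at column 360 against the stop). Lower and release.

```bash
python3 -m creep '[{"translation":[0,0,0.002],"rot":[0,0,0],"jaw":0},{"translation":[0,0,0.001],"rot":[0,0,0],"jaw":0},{"translation":[0,0,0],"rot":[0,0,0],"jaw":0}]'; python3 -m creep '[{"translation":[0,-0.0005,0.0005],"rot":[0,0,0],"jaw":0},{"translation":[0,0,0],"rot":[0,0,0],"jaw":0}]'
```

```text
clock: 7.17
position: [0.5452, 0.1882, 0.1062]
ee_rot: [-0.203, 3.135, -0.004]
force: [-1.0, -10.9, 5.1]
width: 0.098
clock: 7.33
position: [0.5452, 0.1879, 0.1058]
ee_rot: [-0.203, 3.135, -0.004]
force: [-1.5, -10.6, 6.4]
width: 0.1
```

```bash
python3 -m creep '[{"translation":[0,-0.001,0],"rot":[0,0,0],"jaw":0},{"translation":[0,0,0],"rot":[0,0,0],"jaw":0}]'; python3 -m creep '[{"translation":[0,0,0],"rot":[0,0,0],"jaw":0.015},{"translation":[0,0,0],"rot":[0,0,0],"jaw":0.03},{"translation":[0,0,0],"rot":[0,0,0],"jaw":0.04},{"translation":[0,0,0],"rot":[0,0,0],"jaw":0.04},{"translation":[0,0,0],"rot":[0,0,0],"jaw":0.04}]'
```

```text
clock: 7.5
position: [0.5453, 0.1878, 0.1058]
ee_rot: [-0.204, 3.135, -0.002]
force: [-0.5, -7.2, 3.9]
width: 0.099
clock: 7.92
position: [0.5448, 0.1904, 0.1053]
ee_rot: [-0.208, 3.134, 0.001]
force: [0.5, -0.1, -0.2]
width: 0.397
```

```bash
python3 -m creep '[{"translation":[0,0,-0.01],"rot":[0,0,0],"jaw":0.04},{"translation":[0,0,-0.03],"rot":[0,0,0],"jaw":0.04},{"translation":[0,0,-0.03],"rot":[0,0,0],"jaw":0.04},{"translation":[0,0,-0.03],"rot":[0,0,0],"jaw":0.04},{"translation":[0,0,0],"rot":[0,0,0],"jaw":0.04}]'
python3 - <<'E'
from h import *
im=optics.get_image("wrist"); cv2.imwrite("pics/w5.png",im[:,:,::-1]); o=arm.observe()
print(o['position'],o['joints'])
E
```

```text
clock: 8.33
position: [0.5478, 0.1909, 0.2119]
ee_rot: [-0.206, 3.126, 0.006]
force: [1.8, 0.9, 0.7]
width: 0.438
[0.54679261 0.19066714 0.20933055] [-0.54216565  0.38342401  0.15605479  1.74511358 -0.06917121  1.01127828
  1.34190936]
```

View pics/w5.png

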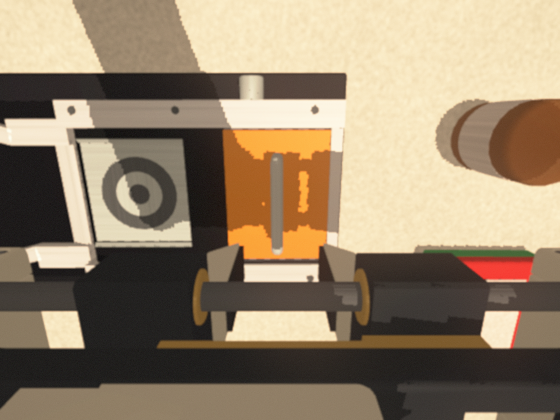

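```bash
python3 -m creep '[{"translation":[0,-0.02,0],"rot":[0,0,0],"jaw":0.04},{"translation":[0,-0.036,0],"rot":[0,0,0],"jaw":0.04},{"translation":[0,-0.036,0],"rot":[0,0,0],"jaw":0.04},{"translation":[0,-0.036,0],"rot":[0,0,0],"jaw":0.04},{"translation":[0,-0.036,0],"rot":[0,0,0],"jaw":0.04},{"translation":[0,-0.036,0],"rot":[0,0,0],"jaw":0.04},{"translation":[0,-0.036,0],"rot":[0,0,0],"jaw":0.04},{"translation":[0,-0.036,0],"rot":[0,0,0],"jaw":0.04},{"translation":[0,-0.036,0],"rot":[0,0,0],"jaw":0.04},{"translation":[0,-0.036,0],"rot":[0,0,0],"jaw":0.04},{"translation":[0,-0.036,0],"rot":[0,0,0],"jaw":0.04},{"translation":[0,-0.036,0],"rot":[0,0,0],"jaw":0.04}]'
python3 -m creep '[{"translation":[0,-0.01,0],"rot":[0,0,7],"jaw":0.04},{"translation":[0,0,0],"rot":[0,0,7],"jaw":0.04},{"translation":[0,0,0],"rot":[0,0,7],"jaw":0.04},{"translation":[0,0,0],"rot":[0,0,7],"jaw":0.04},{"translation":[0,0,0],"rot":[0,0,7],"jaw":0.04},{"translation":[0,0,0],"rot":[0,0,7],"jaw":0.04},{"translation":[0,0,0],"rot":[0,0,7],"jaw":0.04},{"translation":[0,0,0],"rot":[0,0,7],"jaw":0.04},{"translation":[0,0,0],"rot":[0,0,7],"jaw":0.04},{"translation":[0,0,0],"rot":[0,0,7],"jaw":0.04},{"translation":[0,0,0],"rot":[0,0,7],"jaw":0.04},{"translation":[0,0,0],"rot":[0,0,7],"jaw":0.04}]'
python3 -m creep '[{"translation":[0,0,0],"rot":[0,0,6],"jaw":0.04},{"translation":[0,0,0],"rot":[0,0,0],"jaw":0.04}]'
python3 - <<'E'
from h import *
im=optics.get_image("wrist"); cv2.imwrite("pics/w6.png",im[:,:,::-1]); o=arm.observe()
print(o['position'],o['ee_rot'],o['joints'])
import pickle; pickle.dump(optics.camera_info("wrist"),open("w6.pkl","wb"))
E
```

```text
clock: 9.38
position: [0.5992, -0.2241, 0.2048]
ee_rot: [0.208, -3.134, -0.001]
force: [0.8, 0.9, -0.4]
width: 0.438
clock: 10.38
position: [0.6005, -0.2321, 0.2047]
ee_rot: [-1.95, -2.462, 0.0]
force: [-0.6, -0.7, -0.1]
width: 0.436
clock: 10.55
position: [0.6006, -0.2319, 0.2046]
ee_rot: [-2.075, -2.358, 0.001]
force: [-0.5, -0.1, 1.1]
width: 0.435
[ 0.60061803 -0.23202388  0.20462645] [-2.06693172e+00 -2.36454982e+00  1.10962513e-03] [-0.13689728  0.55446724  0.66029532  1.60588416 -0.36831815  1.110248
  0.75101926]
```

View pics/w6.png

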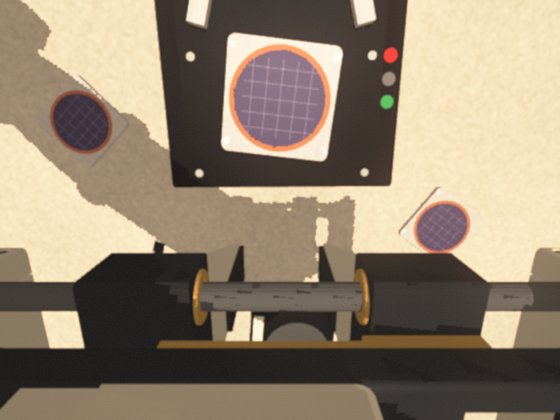

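```bash
cat > c.py <<'E'
from h import *
import pickle,sys
W=pickle.load(open("w6.pkl","rb")); o=arm.observe()
def tl(px,z,tcp=o['position'],R=Rn.from_rotvec(o['ee_rot']).as_matrix()):
    O,d=ray("w",px,W); X=O+d*(z-O[2])/d[2]; return X, R.T@(X-tcp)
for px,z in [((231,33),.068),((343,45),.068),((326,161),.068),((222,149),.068),((280,97),.069),((174,186),.06),((391,186),.06),((210,24),.07),((354,24),.07)]:
    X,l=tl(px,z); print(px,X.round(4),l.round(4))
E
python3 c.py
```

```text
(231, 33) [ 0.542  -0.0999  0.068 ] [ 0.1387 -0.0403  0.1367]
(343, 45) [ 0.631  -0.0967  0.068 ] [0.13   0.0484 0.1366]
(326, 161) [ 0.6335 -0.1891  0.068 ] [0.0382 0.0385 0.1366]
(222, 149) [ 0.5424 -0.1909  0.068 ] [ 0.0485 -0.052   0.1367]
(280, 97) [ 0.5866 -0.1421  0.069 ] [ 0.091  -0.0017  0.1357]
(174, 186) [ 0.5    -0.2312  0.06  ] [ 0.0142 -0.0994  0.1447]
(391, 186) [ 0.6977 -0.2045  0.06  ] [0.0143 0.1001 0.1445]
(210, 24) [ 0.5256 -0.0963  0.07  ] [ 0.1445 -0.0561  0.1347]
(354, 24) [ 0.6365 -0.0814  0.07  ] [0.1444 0.0558 0.1346]
```

```bash
python3 -m creep '[{"translation":[0.006,0,0.01],"rot":[0,0,0],"jaw":0.04},{"translation":[0,0,0.03],"rot":[0,0,0],"jaw":0.04},{"translation":[0,0,0.03],"rot":[0,0,0],"jaw":0.04},{"translation":[0,0,0.03],"rot":[0,0,0],"jaw":0.04},{"translation":[0,0,0.015],"rot":[0,0,0],"jaw":0.04},{"translation":[0,0,0.009],"rot":[0,0,0],"jaw":0.04},{"translation":[0,0,0],"rot":[0,0,0],"jaw":0.04},{"translation":[0,0,0],"rot":[0,0,0],"jaw":0.04}]' 40
python3 - <<'E'
from h import *
im=optics.get_image("wrist"); cv2.imwrite("pics/w7.png",im[:,:,::-1]); o=arm.observe()
print(o['position'],o['ee_rot'],o['force'])
E
```

```text
clock: 11.27
position: [0.6001, -0.2266, 0.0813]
ee_rot: [-2.069, -2.364, 0.0]
force: [-0.2, 0.3, -0.0]
width: 0.433
[ 0.60056332 -0.22689898  0.08212967] [2.06837837e+00 2.36301077e+00 8.61053903e-04] [0.33050112 0.28353471 0.18977053]
```

View pics/w7.png

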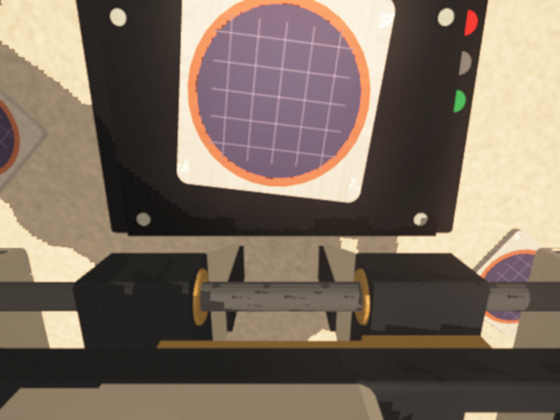

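```bash
python3 -m creep '[{"translation":[0,0,0.0045],"rot":[0,0,0],"jaw":0.04},{"translation":[0,0,0],"rot":[0,0,0],"jaw":0.04}]'; python3 -m creep '[{"translation":[0.008,0,0],"rot":[0,0,0],"jaw":0.04},{"translation":[0.008,0,0],"rot":[0,0,0],"jaw":0.04},{"translation":[0.005,0,0],"rot":[0,0,0],"jaw":0.04},{"translation":[0,0,0],"rot":[0,0,0],"jaw":0.04}]'
python3 - <<'E'
from h import *
im=optics.get_image("wrist"); cv2.imwrite("pics/w8.png",im[:,:,::-1]); o=arm.observe()
print(o['position'],o['ee_rot'],o['force'])
E
```

```text
clock: 11.48
position: [0.6005, -0.2266, 0.0773]
ee_rot: [2.069, 2.363, 0.001]
force: [0.1, 0.1, -0.3]
width: 0.436
clock: 11.82
position: [0.5975, -0.2033, 0.0767]
ee_rot: [-2.067, -2.365, -0.002]
force: [1.1, -0.2, -0.9]
width: 0.436
[ 0.59750367 -0.20425032  0.07682393] [-2.06760629e+00 -2.36476316e+00 -9.73550469e-04] [ 0.67922425  0.9528392  -0.15774625]
```

View pics/w8.png

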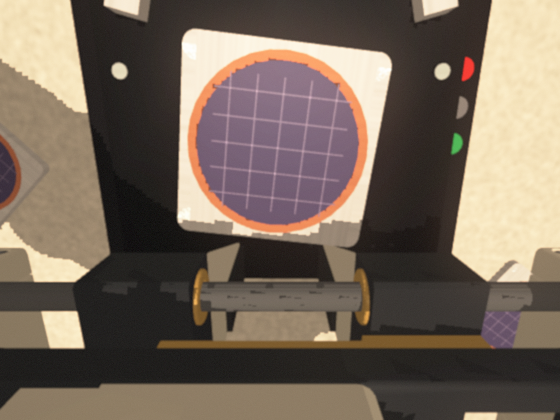

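```bash
python3 -m creep '[{"translation":[0.004,0,0],"rot":[0,0,0],"jaw":0.04},{"translation":[0.004,0,0],"rot":[0,0,0],"jaw":0.04},{"translation":[0.005,0,0],"rot":[0,0,0],"jaw":0.04},{"translation":[0.005,0,0],"rot":[0,0,0],"jaw":0.04},{"translation":[0.005,0,0],"rot":[0,0,0],"jaw":0.04},{"translation":[0.005,0,0],"rot":[0,0,0],"jaw":0.04},{"translation":[0.005,0,0],"rot":[0,0,0],"jaw":0.04},{"translation":[0.004,0,0],"rot":[0,0,0],"jaw":0.04},{"translation":[0,0,0],"rot":[0,0,0],"jaw":0.04}]'
python3 - <<'E'
from h import *
im=optics.get_image("wrist"); cv2.imwrite("pics/w9.png",im[:,:,::-1]); o=arm.observe()
print(o['position'],o['ee_rot'],o['force'])
E
```

```text
clock: 12.62
position: [0.5924, -0.1676, 0.0766]
ee_rot: [-2.068, -2.364, -0.001]
force: [0.8, 0.4, -0.4]
width: 0.439
[ 0.5923853  -0.16817947  0.07662985] [-2.06863424e+00 -2.36360066e+00 -4.43045328e-04] [ 0.53812298 -1.01058832  0.45426268]
```

View pics/w9.png

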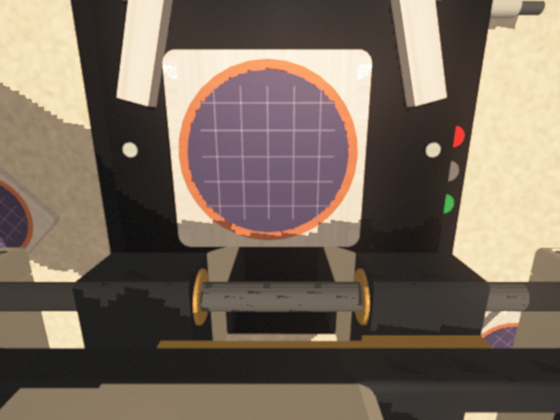

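```bash
python3 -m creep '[{"translation":[0.003,0,0],"rot":[0,0,0],"jaw":0.04},{"translation":[0.004,0,0],"rot":[0,0,0],"jaw":0.04},{"translation":[0.004,0,0],"rot":[0,0,0],"jaw":0.04},{"translation":[0.004,0,0],"rot":[0,0,0],"jaw":0.04},{"translation":[0.004,0,0],"rot":[0,0,0],"jaw":0.04}]'; python3 -m creep '[{"translation":[0.004,0,0],"rot":[0,0,0],"jaw":0.04},{"translation":[0.004,0,0],"rot":[0,0,0],"jaw":0.04},{"translation":[0.004,0,0],"rot":[0,0,0],"jaw":0.04},{"translation":[0.004,0,0],"rot":[0,0,0],"jaw":0.04},{"translation":[0,0,0],"rot":[0,0,0],"jaw":0.04}]'
python3 - <<'E'
from h import *
im=optics.get_image("wrist"); cv2.imwrite("pics/w10.png",im[:,:,::-1]); o=arm.observe()
print(o['position'],o['ee_rot'],o['force'])
E
```

```text
clock: 13.08
position: [0.59, -0.1499, 0.0768]
ee_rot: [2.07, 2.363, 0.0]
force: [0.7, -0.8, -0.0]
width: 0.436
clock: 13.5
position: [0.5877, -0.133, 0.0766]
ee_rot: [-2.068, -2.364, -0.001]
force: [-0.1, 0.5, 0.1]
width: 0.43
[ 0.58764717 -0.13346937  0.07659067] [-2.06836642e+00 -2.36357105e+00 -2.28181820e-04] [-0.23018444  0.26519805  0.07075428]
```

View pics/w10.png

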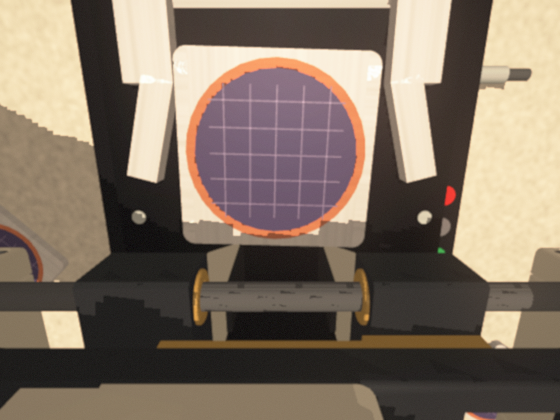

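```bash
python3 -m creep '[{"translation":[0.004,0,0],"rot":[0,0,0],"jaw":0.04},{"translation":[0.004,0,0],"rot":[0,0,0],"jaw":0.04},{"translation":[0.004,0,0],"rot":[0,0,0],"jaw":0.04},{"translation":[0.004,0,0],"rot":[0,0,0],"jaw":0.04},{"translation":[0.004,0,0],"rot":[0,0,0],"jaw":0.04}]'; python3 -m creep '[{"translation":[0.004,0,0],"rot":[0,0,0],"jaw":0.04},{"translation":[0.004,0,0],"rot":[0,0,0],"jaw":0.04},{"translation":[0.004,0,0],"rot":[0,0,0],"jaw":0.04},{"translation":[0.004,0,0],"rot":[0,0,0],"jaw":0.04},{"translation":[0.004,0,0],"rot":[0,0,0],"jaw":0.04},{"translation":[0,0,0],"rot":[0,0,0],"jaw":0.04}]'
python3 - <<'E'
from h import *
im=optics.get_image("wrist"); cv2.imwrite("pics/w11.png",im[:,:,::-1]); o=arm.observe()
print(o['position'],o['ee_rot'],o['force'])
E
```

```text
clock: 13.97
position: [0.5852, -0.1141, 0.0767]
ee_rot: [-2.07, -2.363, -0.0]
force: [0.6, -0.7, -0.5]
width: 0.438
clock: 14.47
position: [0.5824, -0.0934, 0.0766]
ee_rot: [-2.068, -2.364, -0.001]
force: [0.0, -0.6, 0.2]
width: 0.439
[ 0.58238439 -0.09385446  0.07661491] [-2.06852898e+00 -2.36349943e+00 -2.63465216e-04] [-0.0693445   1.04288088 -0.59002983]
```

View pics/w11.png

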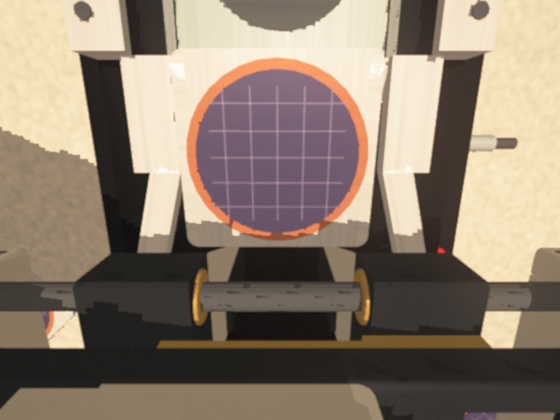

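```bash
python3 -m creep '[{"translation":[0.004,0,0],"rot":[0,0,0],"jaw":0.04},{"translation":[0.004,0,0],"rot":[0,0,0],"jaw":0.04},{"translation":[0.004,0,0],"rot":[0,0,0],"jaw":0.04},{"translation":[0.004,0,0],"rot":[0,0,0],"jaw":0.04},{"translation":[0.004,0,0],"rot":[0,0,0],"jaw":0.04},{"translation":[0.004,0,0],"rot":[0,0,0],"jaw":0.04},{"translation":[0.004,0,0],"rot":[0,0,0],"jaw":0.04},{"translation":[0.004,0,0],"rot":[0,0,0],"jaw":0.04},{"translation":[0.004,0,0],"rot":[0,0,0],"jaw":0.04}]'; python3 -m creep '[{"translation":[0.003,0,0],"rot":[0,0,0],"jaw":0.04},{"translation":[0.003,0,0],"rot":[0,0,0],"jaw":0.04},{"translation":[0.003,0,0],"rot":[0,0,0],"jaw":0.04},{"translation":[0.003,0,0],"rot":[0,0,0],"jaw":0.04},{"translation":[0,0,0],"rot":[0,0,0],"jaw":0.04}]'
python3 - <<'E'
from h import *
im=optics.get_image("wrist"); cv2.imwrite("pics/w12.png",im[:,:,::-1]); o=arm.observe()
print(o['position'],o['ee_rot'],o['force'])
E
```

```text
clock: 15.27
position: [0.5778, -0.0586, 0.0767]
ee_rot: [2.07, 2.363, 0.0]
force: [-0.5, -1.4, 0.0]
width: 0.437
clock: 15.68
position: [0.5761, -0.0462, 0.0766]
ee_rot: [-2.069, -2.363, -0.0]
force: [-0.0, 0.1, 0.4]
width: 0.438
[ 0.57615633 -0.04652022  0.07664773] [-2.06901149e+00 -2.36345112e+00 -2.79922954e-04] [-1.48549282 -0.53596812  0.88162318]
```

View pics/w12.png

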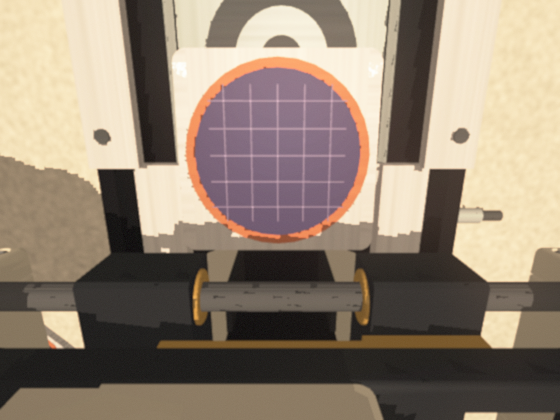

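```bash
python3 -m creep '[{"translation":[0.002,0,0],"rot":[0,0,0],"jaw":0.04},{"translation":[0.002,0,0],"rot":[0,0,0],"jaw":0.04},{"translation":[0.002,0,0],"rot":[0,0,0],"jaw":0.04},{"translation":[0.002,0,0],"rot":[0,0,0],"jaw":0.04},{"translation":[0,0,0],"rot":[0,0,0],"jaw":0.04},{"translation":[0,0,0],"rot":[0,0,0],"jaw":0.04}]'
python3 - <<'E'
from h import *
im=optics.get_image("wrist"); cv2.imwrite("pics/w13.png",im[:,:,::-1]); o=arm.observe()
print(o['position'],o['ee_rot'],o['force'])
E
```

```text
clock: 16.23
position: [0.5752, -0.039, 0.0767]
ee_rot: [-2.07, -2.363, -0.0]
force: [0.7, 0.3, 0.1]
width: 0.433
[ 0.57517547 -0.03915789  0.07673217] [-2.06999009e+00 -2.36314881e+00 -7.32254337e-05] [ 0.15024468 -0.40491024 -0.18950222]
```

View pics/w13.png

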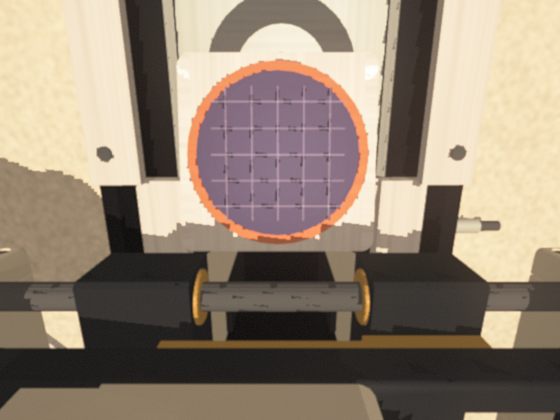

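```bash
python3 -m creep '[{"translation":[0,0,-0.002],"rot":[0,0,0],"jaw":0.04},{"translation":[0,0,-0.002],"rot":[0,0,0],"jaw":0.04},{"translation":[0.003,0,0],"rot":[0,0,0],"jaw":0.04},{"translation":[0.003,0,0],"rot":[0,0,0],"jaw":0.04},{"translation":[0.003,0,0],"rot":[0,0,0],"jaw":0.04},{"translation":[0.003,0,0],"rot":[0,0,0],"jaw":0.04},{"translation":[0.003,0,0],"rot":[0,0,0],"jaw":0.04},{"translation":[0,0,0],"rot":[0,0,0],"jaw":0.04}]'
python3 - <<'E'
from h import *
im=optics.get_image("wrist"); cv2.imwrite("pics/w14.png",im[:,:,::-1]); o=arm.observe()
print(o['position'],o['ee_rot'],o['force'])
E
```

```text
clock: 16.95
position: [0.5731, -0.0232, 0.0806]
ee_rot: [-2.068, -2.364, -0.0]
force: [0.6, -0.7, 0.3]
width: 0.434
[ 0.57312008 -0.02367779  0.08064358] [-2.06885718e+00 -2.36369014e+00 -1.27543365e-04] [0.08901449 0.92772489 0.66180965]
```

View pics/w14.png

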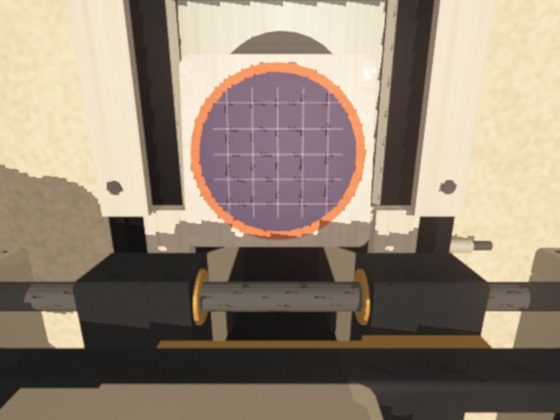

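```bash
python3 -m creep '[{"translation":[0.003,0,0],"rot":[0,0,0],"jaw":0.04},{"translation":[0.003,0,0],"rot":[0,0,0],"jaw":0.04},{"translation":[0.003,0,0],"rot":[0,0,0],"jaw":0.04},{"translation":[0.003,0,0],"rot":[0,0,0],"jaw":0.04},{"translation":[0.002,0,0],"rot":[0,0,0],"jaw":0.04},{"translation":[0,0,0],"rot":[0,0,0],"jaw":0.04}]'
python3 - <<'E'
from h import *
im=optics.get_image("wrist"); cv2.imwrite("pics/w15.png",im[:,:,::-1]); o=arm.observe()
print(o['position'],o['ee_rot'],o['force'])
E
```

```text
clock: 17.5
position: [0.5713, -0.0097, 0.0807]
ee_rot: [-2.069, -2.364, -0.0]
force: [0.2, -0.1, 0.3]
width: 0.439
[ 0.57133401 -0.0100326   0.08071212] [-2.06929652e+00 -2.36354849e+00 -2.14994800e-04] [0.12836709 0.06621293 0.08939726]
```

View pics/w15.png

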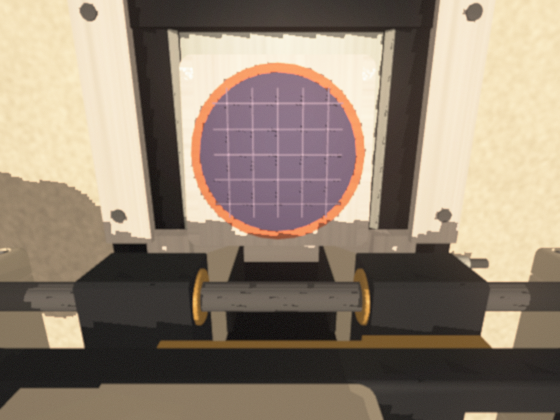

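```bash
python3 -m creep '[{"translation":[0.0015,0,0],"rot":[0,0,0],"jaw":0.04},{"translation":[0.0015,0,0],"rot":[0,0,0],"jaw":0.04},{"translation":[0.0015,0,0],"rot":[0,0,0],"jaw":0.04},{"translation":[0,0,0],"rot":[0,0,0],"jaw":0.04}]'
python3 - <<'E'
from h import *
im=optics.get_image("wrist"); cv2.imwrite("pics/w16.png",im[:,:,::-1]); o=arm.observe()
print(o['position'],o['ee_rot'],o['force'])
E
```

```text
clock: 17.88
position: [0.5708, -0.0057, 0.0807]
ee_rot: [-2.07, -2.363, -0.0]
force: [-0.3, 0.5, 0.1]
width: 0.433
[ 0.5707559  -0.00583784  0.08072794] [-2.06985292e+00 -2.36320663e+00 -1.48231689e-04] [0.35698486 0.40230817 0.17148416]
```

View pics/w16.png

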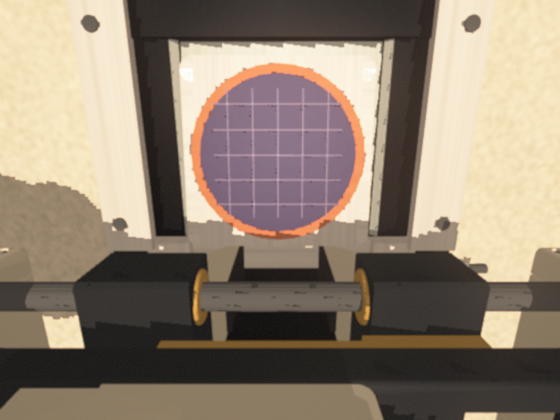

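```bash
python3 -m creep '[{"translation":[0.001,0,0],"rot":[0,0,0],"jaw":0.04},{"translation":[0.001,0,0],"rot":[0,0,0],"jaw":0.04},{"translation":[0,0,0],"rot":[0,0,0],"jaw":0.04},{"translation":[0,0,0],"rot":[0,0,0],"jaw":0.04}]'
python3 - <<'E'
from h import *
im=optics.get_image("wrist"); cv2.imwrite("pics/w17.png",im[:,:,::-1]); o=arm.observe()
print(o['position'],o['ee_rot'],o['force'])
E
```

```text
clock: 18.27
position: [0.5705, -0.0039, 0.0807]
ee_rot: [-2.07, -2.363, -0.0]
force: [-0.3, 0.4, 0.4]
width: 0.43
[ 0.57050095 -0.00393593  0.08073387] [-2.06987022e+00 -2.36319901e+00 -1.24130294e-04] [ 0.42434883 -1.10880249 -0.57386885]
```

View pics/w17.png

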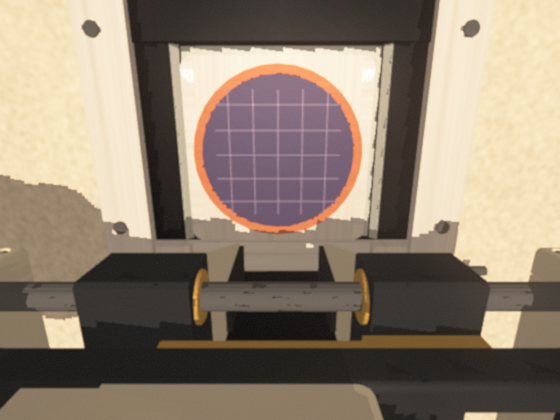

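The wafer image shrank (width 172→167 px, bottom row 237→231): it dropped. Back off, raise and check.

```bash
python3 -m creep '[{"translation":[-0.004,0,0],"rot":[0,0,0],"jaw":0.04},{"translation":[-0.01,0,-0.005],"rot":[0,0,0],"jaw":0.04},{"translation":[-0.01,0,-0.02],"rot":[0,0,0],"jaw":0.04},{"translation":[-0.01,0,-0.03],"rot":[0,0,0],"jaw":0.04},{"translation":[-0.01,0,-0.03],"rot":[0,0,0],"jaw":0.04},{"translation":[-0.01,0,-0.03],"rot":[0,0,0],"jaw":0.04},{"translation":[-0.01,0,-0.02],"rot":[0,0,0],"jaw":0.04},{"translation":[0,0,0],"rot":[0,0,0],"jaw":0.04},{"translation":[0,0,0],"rot":[0,0,0],"jaw":0.04}]'
python3 - <<'E'
from h import *
im=optics.get_image("wrist"); cv2.imwrite("pics/w18.png",im[:,:,::-1]); o=arm.observe()
print(o['position'],o['ee_rot'],o['force'])
for n in ["scene","top"]:
    im=optics.get_image(n)
    im=im[160:300,185:350] if n=="scene" else im[170:275,185:365]
    cv2.imwrite(f"pics/{n}2.png",cv2.resize(im[:,:,::-1],None,fx=4.2,fy=4.2,interpolation=cv2.INTER_CUBIC))
import pickle; pickle.dump(optics.camera_info("wrist"),open("w6.pkl","wb"))
E
```

```text
clock: 19.07
position: [0.5795, -0.0694, 0.2172]
ee_rot: [2.071, 2.359, 0.003]
force: [-0.5, -0.5, -0.2]
width: 0.436
[ 0.57879853 -0.06819023  0.21592537] [2.07115827e+00 2.36189733e+00 9.39855241e-04] [ 0.26041113  0.21178454 -0.27851122]
```

View pics/w18.png

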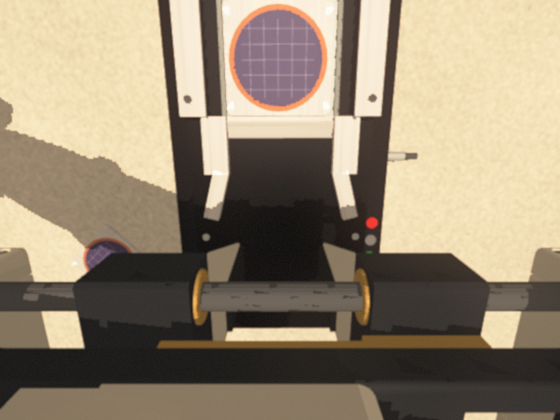

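View pics/scene2.png

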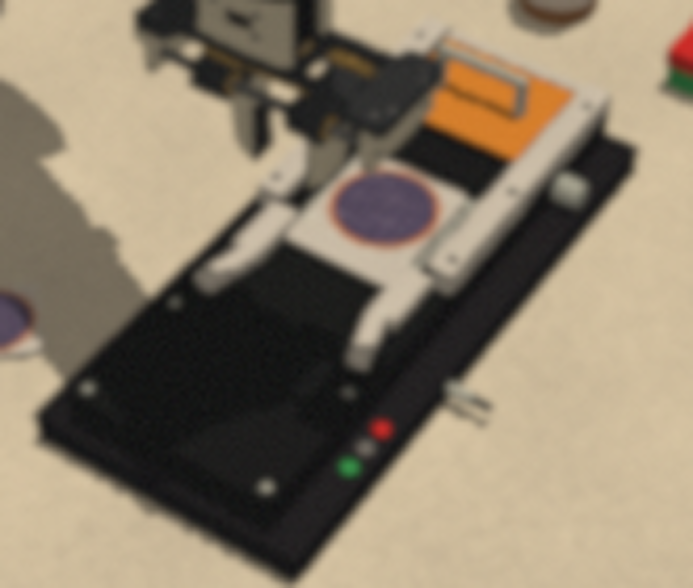

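```bash
python3 -m creep '[{"translation":[0.02,0,0.01],"rot":[0,0,0],"jaw":0.04},{"translation":[0.02,0,0.02],"rot":[0,0,0],"jaw":0.04},{"translation":[0.01,0,0.02],"rot":[0,0,0],"jaw":0.04},{"translation":[0,0,0],"rot":[0,0,0],"jaw":0.04},{"translation":[0,0,0],"rot":[0,0,0],"jaw":0.04},{"translation":[0,0,0],"rot":[0,0,0],"jaw":0.04}]'
python3 - <<'E'
from h import *
import pickle; pickle.dump(optics.camera_info("wrist"),open("w6.pkl","wb"))
im=optics.get_image("wrist"); cv2.imwrite("pics/w19.png",cv2.resize(im[0:250,130:430,::-1],None,fx=2.4,fy=2.4,interpolation=cv2.INTER_CUBIC)); o=arm.observe()
print(o['position'],o['ee_rot'],o['force'])
E
```

```text
clock: 19.72
position: [0.5725, -0.019, 0.1662]
ee_rot: [2.071, 2.362, -0.001]
force: [-1.0, -0.4, -0.7]
width: 0.435
[ 0.57287839 -0.01935689  0.16663285] [2.07079999e+00 2.36067531e+00 1.33288766e-04] [ 0.4251398  -0.55827891  0.8244395 ]
```

View pics/w19.png

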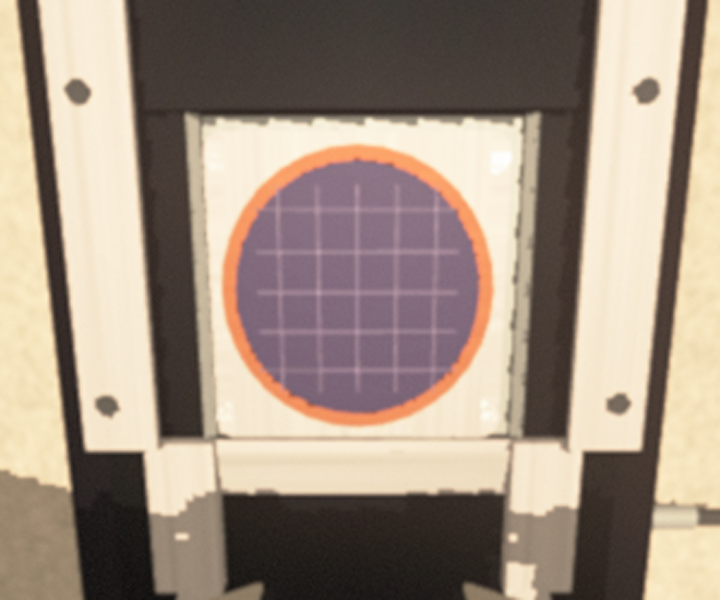

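Run:
```python
from h import *
import pickle
from scipy.optimize import least_squares
W=pickle.load(open("w6.pkl","rb"))
def pw(X):
    p=X@np.array(W['R']).T+np.array(W['t']); return np.c_[W['fx']*p[:,0]/p[:,2]+W['cx'],W['fy']*p[:,1]/p[:,2]+W['cy']]
a=np.linspace(0,2*np.pi,360); yaw=.132; tx=np.array([np.cos(yaw),np.sin(yaw),0]); ty=np.array([-np.sin(yaw),np.cos(yaw),0])
m=np.array([222.5,335.8,60,177.9])
def ext(cx,cy,tilt,z=.063):
    v=ty*np.cos(tilt)-np.array([0,0,np.sin(tilt)])
    X=np.array([.5634,.0549,z])+cx*tx+cy*ty+.038*(np.outer(np.cos(a),tx)+np.outer(np.sin(a),v))
    p=pw(X); return np.array([p[:,0].min(),p[:,0].max(),p[:,1].min(),p[:,1].max()])
for tilt,z in [(0,.063),(.1,.068),(.2,.073)]:
    s=least_squares(lambda q:ext(q[0],q[1],tilt,z)-m,[0,0]); print(tilt,s.x.round(4),(s.fun).round(1))
```

```text
0 [-0.0028 -0.0022] [ 5.5 -5.5  5.1 -6.6]
0.1 [-0.0028 -0.0017] [ 4.5 -4.5  4.4 -5.5]
0.2 [-0.0028 -0.0012] [ 3.4 -3.4  4.2 -5. ]
```

View pics/top2.png

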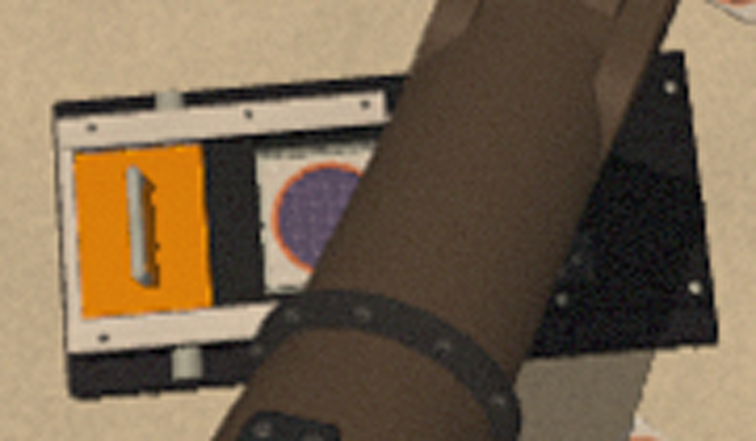

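Run:
```python
from h import *
im=optics.get_image("wrist")[30:215,190:370,::-1].astype(float)
im=np.clip((im-150)*2.4,0,255).astype('uint8')
cv2.imwrite("pics/w20.png",cv2.resize(im,None,fx=3.2,fy=3.2,interpolation=cv2.INTER_NEAREST))
```

```text
(no output)
```

View pics/w20.png

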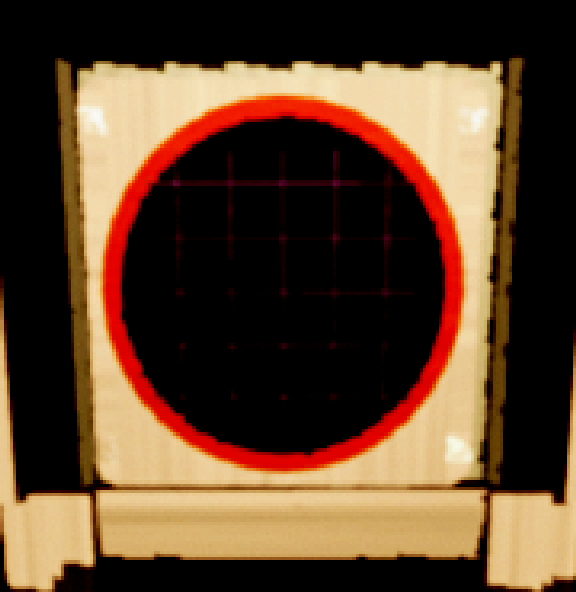

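```bash
python3 -m creep '[{"translation":[-0.02,0,-0.03],"rot":[0,0,0],"jaw":0.04},{"translation":[-0.02,0,-0.03],"rot":[0,0,0],"jaw":0.04},{"translation":[0,0,0],"rot":[0,0,0],"jaw":0.04},{"translation":[0,0,0],"rot":[0,0,0],"jaw":0.04}]'; python3 -c "
from h import *
print(arm.sign_off())"
```

```text
clock: 20.15
position: [0.5789, -0.0604, 0.2285]
ee_rot: [2.072, 2.356, 0.005]
force: [-1.0, 0.3, -0.0]
width: 0.439
the job is handed in; nothing more can be done
None
```

I parked the dust cover at the end stop and loaded the wafer carrier flat in the nest. I handed the job in at about 20 s; sign-off gives no verdict.

**Cover:** I gripped it by the handle, lifted it about 7 mm and slid it about 134 mm until it pressed on the end stop. I lowered it until the deck took its weight and let go. The pictures after that show its edge against the stop.

**Carrier:** I pushed its rear edge with two spread fingertips. It squared up, ran through the guides, tipped over the lip and dropped. The fingertips stayed behind the rear edge, and I saw no sign of anything touching the wafer.

**Last checks:**
- **Flat in the nest:** the wafer's apparent size fits the carrier lying flat on the nest floor (167 px seen, 167 px expected; about 172 px if the tail were still on the lip).
- **Fit check:** my outline fit did not match in absolute size, because the orange ring it used is larger than the 76 mm I had assumed. Its proportions still favoured flat, but only weakly.
- **Position in the nest:** the carrier sits about 2 to 3 mm off centre, towards the lip and one side, within the 3 mm play.
- **Forces:** the highest I saw was about 11 N, with the cover against the stop; the arm was clear of everything at hand-in.
- **Bystanders:** I did not measure them again at the end. My path stayed clear of them.

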